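Pull the half-nipple from its port and show it to the inspection camera

TASK

Pull the half-nipple fitting (the one with the round flange) up out of its spring-detent port on the turntable and show its open tube end to the inspection camera: tube end at the camera's focus point, 60 mm straight in front of the lens, with the tube in line with the lens so that the camera looks squarely up the bore. Finish while still holding it there, motionless in the air and touching nothing but your gripper. Leave the blanking plug in its port and do not disturb the copper gasket, the centering ring or the wing nut.

Things in the scene. Friction and masses are not known exactly. Their poses are not given: they have to be found in the camera images.
- nipple_flange (a point): Steel half-nipple, ~170 g, loose, upright in a turntable port: round flange 40 mm across, 14 thick (bore and six dark holes on top), on a 24 mm tube; 62 mm long. Point: on the axis, mid-flange, 55 mm above the tube end; z runs from tube end to flange. Round: grip at any yaw. Seated, 28 mm of tube is in the port, 20 mm shows under the flange. A sprung detent yields to an 8 to 15 N pull.
- nipple_end (a point): Centre of the half-nipple's lower, open tube end, on its axis, 55 mm below nipple_flange; this end must be shown to the camera.
- blank_head (a point): Blanking plug, plain grey steel, loose, in the other port: same tube size but with a 26 mm square, 14 mm thick solid head without holes. The point is the centre of the head. Leave it alone.
- turntable: Locked aluminium turntable, 250 mm across, plate top at 30 mm; black knob at its middle (top at 60 mm). Origin: its centre at the work surface. Two port blocks 46 x 46 mm, top at 64 mm, holes 28 mm deep (floor at 36 mm), at 65 mm along its own +x and -x; two bolt bins 85 x 50 mm, top at 60 mm, at 78 mm along its own +y and -y. Left or right of the robot, any yaw.
- camera: Fixed inspection camera stand, on the other side from the turntable. Origin on the work surface, directly below the focus point; base plate 120 x 90 mm from 5 to 125 mm along its own +x. The camera looks up, leaning 25 degrees from vertical to the stand's own -x (roughly to the robot). Highest point about 120 mm.
- lens_front (a point): Centre of the camera's round front face (52 mm across, white lamp ring round a dark lens), 106 mm above the work surface. Its z axis is the lens's line of sight, pointing out of the lens (up and leaning 25 degrees to the stand's -x).
- focus (a point): The focus point in the air, 60 mm out from lens_front along the line of sight, 160 mm above the work surface; same axes as lens_front.
- gasket: Loose flat copper gasket ring, 48 mm outside, 4 mm thick, lying on the work surface; a bystander. Origin at the centre of its underside.
- centering_ring: Loose silver centering ring, 40 mm outside, 8 mm high, lying on the work surface; a bystander. Origin at the centre of its underside.
- wing_nut: Loose brass wing nut, about 46 mm across its wings, 16 mm high, on the work surface between turntable and camera; a bystander. Origin at the centre of its underside.
Things that resemble listed ones, but are neither listed nor needed, are in the scene too. What is shaped like the part that bears blank_head but blue or red is not meant. What is shaped like the part that bears nipple_flange but blue is not meant.

How it is judged:
By the outcome, as a careful person would: the job done as asked, in the order asked, and still so for the second after the job is handed in, while the arm keeps its last pose, push and grip.
It also fails if it takes over 38 s, if anything falls off the work surface, if the arm or the gripper's body presses on something with over 40 N, if the wrist force passes 120 N, or if a joint passes its speed limit or range.

ROBOT

A 6-joint arm with a two-finger parallel gripper is mounted at the origin on the work surface. World frame = base frame: x ahead of the robot, y to its left, z up, the work surface at z = 0. Lengths are in m, angles in rad, forces in N, time in s.
With the tool pointing down it reaches from about 0.325 to 0.925 m from the base axis. Payload 3.1 kg.
Tool frame: the origin (TCP) lies on the mounting face of the last link; the fingertips stand 173 mm ahead of it and the grasp point (between the pads) lies 155 mm ahead of it; z points along the fingers, y is the direction in which the jaws open and shut (so a half turn about z gives the same grasp; the last joint's range is limited). The gripper opens to 85 mm and grips with 20 to 120 N. Pads are 22 mm wide; open, the fingers measure 114 mm over their backs; the gripper's body (76 mm by 85 mm) begins 54 mm behind the grasp point. The pads swing forward as they close: fully open they stand 13 mm farther back than shut.
Start: joints at [1.09, 0.217, 1.613, -0, 1.311, -0.112], TCP at [0.225, 0.583, 0.405] pointing down, gripper open.
Joint ranges: [-2.75, 2.75], [-0.78, 2.1], [0.31, 2.55], [-1.13, 4.27], [0.13, 2.63], [-2.58, 2.58]. Speed limits (rad/s): [2.79, 2.79, 3.14, 3.14, 3.14, 3.14].

INTERFACE

Orientations are given as a unit quaternion [w, x, y, z].
In Python, from plant import bot gives the robot as it stands.
- The arm moves only by the tool carry_out, never from a script. Its argument "moves" is text: rows parted by semicolons, each of 5 numbers parted by spaces: the shift along the tool's x, y, z in mm, then the turn about the tool's z in degrees, then the opening, from 0 (shut) to 1 (fully open). In form: dx dy dz spin grip; .... A call has 1 to 8 rows; each row shifts and turns the commanded pose from where the row before left it, along the tool's axes as they then stand; what a row does not reach is not made up. A row lasts 1/12 s, in which the tool goes at most 41.7 mm and 7.16 degrees, less where a joint would pass 70% of its speed; a pose out of reach is approached as far as the arm can. A call with a gripper value outside its range is refused whole. The fingers move at their own pace and stop on an object; "squeeze" is the grip in N (left out, the last holds). Time passes only in rows, so rows that do not move let the fingers close. It gives the time, the measured TCP pose, the force and the opening at its end, in the units of the state.
- bot.read_state(): the state, without advancing time (a new reading comes with each control period).
- bot.get_image(name): name is "scene" or "top"; returns a dict with "pixels" (420x560x3 uint8, red, green, blue), "fx", "fy", "cx", "cy" (pixels), "dist" ([k1, k2, p1, p2, k3] as OpenCV has them; the pictures are not rectified), "position" and "rotation" of the camera in the world. Camera axes: x right, y down, z forward; pixel columns grow to the right and rows downward; lengths in m; the calibration is good to about 2 mm. A picture is of the moment at which its call begins. There is no depth.
- bot.finish_job(): hands the job in, once; it reports no verdict.
The state is a dict: "clock": time; "qpos": joint angles; "qvel": joint speeds; "joint_torque": joint torques, N m; "ee_pos": TCP position; "ee_rot": TCP orientation; "contact_force": force on the tool from outside, world axes, zero at the start; "moment": the same for the moment, N m; "opening": finger opening in m.
Only numpy, scipy, OpenCV 4.12 (cv2) and the standard library are available. Lean on these libraries where they do the work, as an engineer would, in place of code of your own. Each camera call takes 0.05 s, during which the arm holds its last target. There are 200 camera calls.

## Working session

There is one attempt and no reset: what is moved stays moved. The work goes in short steps, Python scripts to look and compute and a tool call to move; the robot and the scene stay as the last step left them, time stands still between calls to the robot, and variables do not carry over. Pictures are saved under pics/ and viewed, about 8 in all and at most 12, crops included, and the job is handed in when it is done.

Besides the shell and the picture viewer there is one more tool, called after ">>>" as name(argument=value, ...) on one line, values as JSON. carry_out: Moves the arm, as the interface text tells. Its arguments: {"type":"object","properties":{"moves":{"type":"string"},"squeeze":{"type":"number"}},"required":["moves"]}

```bash
mkdir -p pics; ls; cat > h.py <<'E'
from plant import bot
import numpy as np, cv2
from scipy.spatial.transform import Rotation as R
def shot(n,f):
    d=bot.get_image(n); cv2.imwrite(f'pics/{f}.png',d['pixels'][:,:,::-1]); np.save(f'pics/{f}.npy',d,allow_pickle=True); return d
def load(f): return np.load(f'pics/{f}.npy',allow_pickle=True).item()
def KD(d): return np.array([[d['fx'],0,d['cx']],[0,d['fy'],d['cy']],[0,0,1.]]),np.array(d['dist'],float)
def rot(d):
    r=np.array(d['rotation'],float); return r if r.shape==(3,3) else R.from_quat(r,scalar_first=True).as_matrix()
def ray(d,u,v):
    K,D=KD(d); p=cv2.undistortPoints(np.array([[[u,v]]],float),K,D)[0,0]
    r=rot(d)@np.array([p[0],p[1],1]); return np.array(d['position'],float),r/np.linalg.norm(r)
def onz(d,u,v,z):
    o,r=ray(d,u,v); return o+r*(z-o[2])/r[2]
def proj(d,P):
    K,D=KD(d); M=rot(d).T; P=np.atleast_2d(P).astype(float)
    return cv2.projectPoints(P,cv2.Rodrigues(M)[0],-M@np.array(d['position'],float),K,D)[0][:,0]
E
python3 - <<'E'
from h import *
s=shot('scene','s0');t=shot('top','t0')
for d in(s,t): print({k:v for k,v in d.items() if k!='pixels'})
print(bot.read_state())
E
```

```text
pics
{'fx': 391.09640821964615, 'fy': 391.09640821964615, 'cx': 279.6901173202924, 'cy': 201.51609690977287, 'dist': array([-0.00341958,  0.        ,  0.        ,  0.        ,  0.        ]), 'position': array([1.02602377, 0.05418809, 0.74520211]), 'rotation': array([-0.22626271,  0.67379286,  0.67017097, -0.21372704])}
{'fx': 416.4374660269354, 'fy': 416.4374660269354, 'cx': 278.4423527460737, 'cy': 212.04340491201984, 'dist': array([-0.00039101,  0.        ,  0.        ,  0.        ,  0.        ]), 'position': array([0.42331111, 0.03618661, 0.93757155]), 'rotation': array([-0.07638433,  0.70862755, -0.69760492,  0.07321071])}
{'clock': 0.1, 'qpos': array([ 1.08978534e+00,  2.17712826e-01,  1.61476693e+00,  6.88888464e-06,
        1.31129628e+00, -1.12231963e-01]), 'qvel': array([ 0.00047303, -0.00250713, -0.0057489 ,  0.0015765 ,  0.00041773,
       -0.0007223 ]), 'joint_torque': array([-1.99706112e-03, -3.98076689e+01, -3.04967594e+01, -2.76979363e-04,
        4.11283007e-03, -1.99510616e-06]), 'ee_pos': array([0.22513126, 0.58266723, 0.4034808 ]), 'ee_rot': array([-3.22274219e-04,  1.83347190e-01,  9.83047616e-01, -1.04304371e-03]), 'contact_force': array([-0.63850495, -0.30372265, -0.83366554]), 'moment': array([-0.02138579,  0.01859286, -0.02007745]), 'opening': 0.08530485851252613}
```

View pics/s0.png

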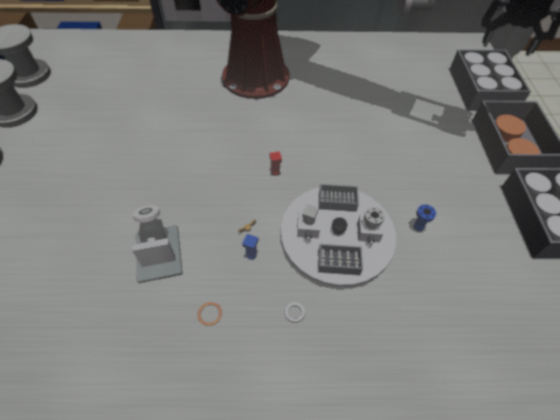

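View pics/t0.png

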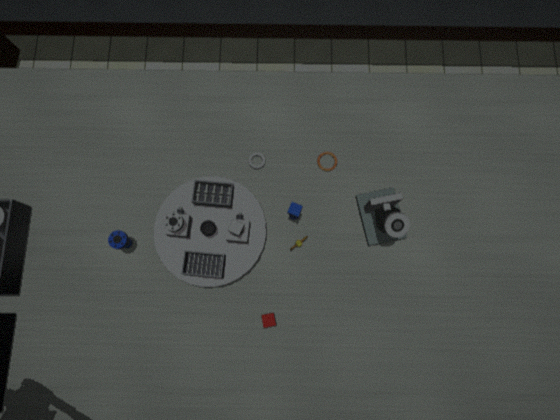

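In the scene view the turntable is at (338,233). A grey flanged part with holes sits in its port at (374,216), top view (176,223). Lookalikes are the blue nipple at (426,213) and top (119,240), the grey square-headed plug at (310,213), the red plug at (275,158) and the blue plug at (250,242). I choose the grey round flange at (374,216). The camera is at (150,235), or (395,222) in the top view. Next is a close crop to check the choice.

```bash
python3 - <<'E'
from h import *
s=load('s0')['pixels'];t=load('t0')['pixels']
def c(im,x,y,w,h,k): return cv2.convertScaleAbs(cv2.resize(im[y:y+h,x:x+w],(w*k,h*k),interpolation=cv2.INTER_CUBIC),alpha=1.4)
a=np.hstack([c(s,350,195,50,38,8),c(t,155,203,50,38,8)])
b=np.hstack([c(s,125,198,66,49,6)[:290,:396],np.zeros((290,4,3),np.uint8),c(t,350,180,66,49,6)[:290,:396]])
w=800
out=np.vstack([np.pad(x,((0,0),(0,w-x.shape[1]),(0,0))) for x in(a,b)])
cv2.imwrite('pics/c1.png',out[:,:,::-1]);print(out.shape)
E
```

```text
(594, 800, 3)
```

View pics/c1.png

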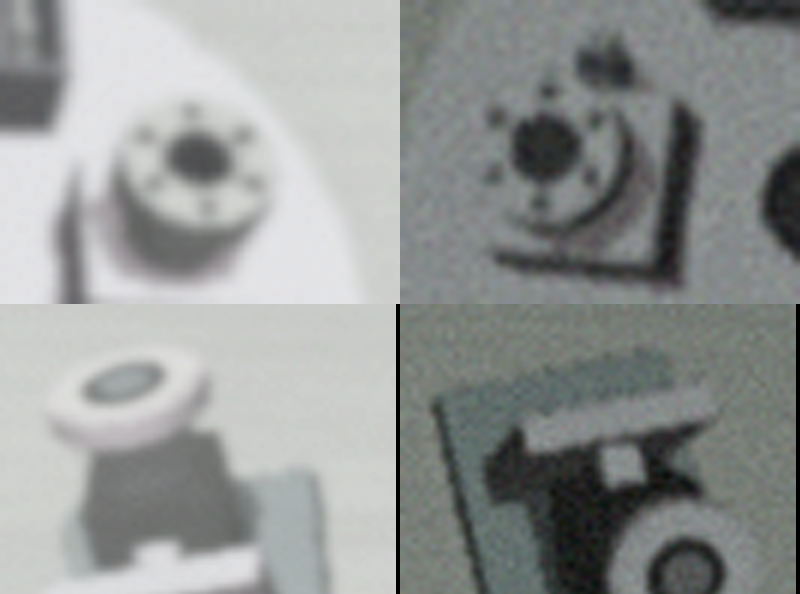

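The crops confirm the target: light grey, round flange, bore and six holes, seated in a port. The bore centre is near scene (374.3,214.2) and top (172.7,221). The lens is near scene (145.5,211) and top (397.6,224.3).

```bash
cat >> h.py <<'E'
def tri(d1,p1,d2,p2):
    o1,r1=ray(d1,*p1);o2,r2=ray(d2,*p2)
    st=np.linalg.lstsq(np.c_[r1,-r2],o2-o1,rcond=None)[0]
    a,b=o1+st[0]*r1,o2+st[1]*r2; return (a+b)/2,np.linalg.norm(a-b)
E
python3 - <<'E'
from h import *
s=load('s0');t=load('t0')
def dark(d,x,y,r,th):
    g=cv2.GaussianBlur(cv2.cvtColor(d['pixels'],cv2.COLOR_RGB2GRAY),(3,3),0).astype(float)
    ys,xs=np.mgrid[y-r:y+r+1,x-r:x+r+1]; w=np.clip(th-g[y-r:y+r+1,x-r:x+r+1],0,None)
    return (xs*w).sum()/w.sum(),(ys*w).sum()/w.sum()
bs,bt=dark(s,374,214,4,110),dark(t,173,221,5,60)
print(bs,bt,'flange top',tri(s,bs,t,bt),onz(s,*bs,.098),onz(t,*bt,.098))
ls,lt=(145.3,210.6),(397.5,224.1)
print('lens',tri(s,ls,t,lt),onz(s,*ls,.106),onz(t,*lt,.106))
# plate edge in the top view: teal mask
for d,n,box in((t,'t',(350,180,410,250)),(s,'s',(128,220,190,285))):
    hsv=cv2.cvtColor(cv2.GaussianBlur(d['pixels'],(3,3),0),cv2.COLOR_RGB2HSV)
    x0,y0,x1,y1=box; c=hsv[y0:y1,x0:x1]; 
    m=((c[:,:,0]>75)&(c[:,:,0]<105)&(c[:,:,1]>28)).astype(np.uint8)
    cs=cv2.findContours(m,0,2)[0]; k=max(cs,key=cv2.contourArea); print(n,cv2.contourArea(k))
    pts=np.vstack([q for q in cs if cv2.contourArea(q)>8])[:,0]+[x0,y0]
    W=np.array([onz(d,*p,.008)[:2] for p in pts]).astype(np.float32)*1000
    r=cv2.minAreaRect(W); print(r); print(cv2.boxPoints(r))
# turntable centre: knob
E
```

```text
(np.float64(374.4362962962963), np.float64(214.39777777777778)) (np.float64(172.61958568738228), np.float64(221.04613935969869)) flange top (array([0.582113  , 0.25954742, 0.09603433]), np.float64(0.001030752710432829)) [0.58339348 0.25946335 0.098     ] [0.58168659 0.25849472 0.098     ]
lens (array([ 0.58046727, -0.19873994,  0.10715152]), np.float64(0.002733129644726083)) [ 0.5797822 -0.1977393  0.106    ] [ 0.58092128 -0.20047839  0.106     ]
t 152.5
((618.5517578125, -189.75265502929688), (115.39559173583984, 86.97173309326172), 12.400798797607422)
[[ 552.8615  -159.67188]
 [ 571.53864 -244.6145 ]
 [ 684.242   -219.83344]
 [ 665.5649  -134.89081]]Traceback (most recent call last):
  File "<stdin>", line 16, in <module>
ValueError: max() iterable argument is empty
```

Stereo agrees with the listed heights: flange top measured at 96 mm against 98, lens at 107 against 106. The plate fit also agrees with the lens, giving a stand yaw of 12.4°.

The moves cannot tilt the tool. So I plan to grip the flange across the stand's y, pull it out, and pivot it 25° in the jaws by pushing the tube against the port block's edge. First I turn the jaws to world yaw 102.4°.

>>> carry_out(moves="0 0 0 -6.7 1; 0 0 0 -6.7 1; 0 0 0 -6.7 1; 0 0 0 -6.7 1; 0 0 0 -6.7 1; -28 -39 0 0 1; 0 0 0 0 1", squeeze=70)

```text
clock: 0.68
ee_pos: [0.2591, 0.5526, 0.4038]
ee_rot: [0.001, -0.107, 0.994, -0.002]
contact_force: [-0.3, -0.2, -0.1]
opening: 0.0851
```

```bash
cat >> h.py <<'E'
def toolgo(P):
    s=bot.read_state(); M=R.from_quat(s['ee_rot'],scalar_first=True).as_matrix()
    return M.T@(np.array(P)-s['ee_pos'])*1000, np.degrees(np.arctan2(M[1,1],M[0,1])), M[:,2].round(4)
E
python3 - <<'E'
from h import *
print(toolgo([.582,.2593,.300])); print(bot.read_state()['clock'])
s=load('s0');t=load('t0')
# knob and plug: knob top z .06, plug head top z .098
for d,n,(x,y) in((s,'s',(340,226)),(t,'t',(208,228))):
    g=cv2.GaussianBlur(cv2.cvtColor(d['pixels'],cv2.COLOR_RGB2GRAY),(3,3),0).astype(float)
    r=9;ys,xs=np.mgrid[y-r:y+r+1,x-r:x+r+1];w=np.clip(60-g[y-r:y+r+1,x-r:x+r+1],0,None) if n=='t' else np.clip(75-g[y-r:y+r+1,x-r:x+r+1],0,None)
    p=(xs*w).sum()/w.sum(),(ys*w).sum()/w.sum(); print(n,p,onz(d,*p,.052))
print('plug',onz(s,310.5,208,.098),onz(t,238,225,.098))
E
```

```text
(array([-253.16279622, -354.6891889 ,  105.83186044]), np.float64(102.25427342581679), array([ 0.0024, -0.0044, -1.    ]))
0.6833
s (np.float64(338.6886521917247), np.float64(226.11183941007783)) [0.58182448 0.193731   0.052     ]
t (np.float64(208.04936917169502), np.float64(228.10605229475223)) [0.57604528 0.19307536 0.052     ]
plug [0.56766137 0.13140424 0.098     ] [0.575515   0.12386301 0.098     ]
```

>>> carry_out(moves="-23 -32.2 0 0 1; -23 -32.2 0 0 1; -23 -32.2 0 0 1; -23 -32.2 0 0 1; -23 -32.2 0 0 1; -23 -32.2 0 0 1; -23 -32.2 0 0 1; -23 -32.2 0 0 1")

```text
clock: 1.35
ee_pos: [0.4922, 0.3413, 0.4042]
ee_rot: [-0.0, -0.107, 0.994, -0.0]
contact_force: [0.3, 0.4, -0.1]
opening: 0.0858
```

>>> carry_out(moves="-23 -32.2 10 0 1; -23 -32.2 10 0 1; -23 -32.2 20 0 1; 0 0 20 5.5 1; 0 0 20 5.5 1; 0 0 15 5.5 1; 0 0 0 0 1; 0 0 0 0 1")

```text
clock: 2.02
ee_pos: [0.5769, 0.2646, 0.3092]
ee_rot: [-0.002, 0.035, 0.999, -0.001]
contact_force: [1.0, 0.3, -0.2]
opening: 0.0851
```

```bash
python3 - <<'E'
from h import *
d=shot('scene','s1');t=shot('top','t1')
print(toolgo([.582,.2593,.2435])); 
st=bot.read_state();print(st['ee_pos'],st['qpos'].round(2))
c=lambda im,x,y,w,h,k:cv2.convertScaleAbs(cv2.resize(im[y:y+h,x:x+w],(w*k,h*k),interpolation=cv2.INTER_CUBIC),alpha=1.3)
o=np.hstack([c(d['pixels'],320,120,100,130,4),c(t['pixels'],110,150,100,130,4)]);cv2.imwrite('pics/c2.png',o[:,:,::-1])
E
```

```text
(array([-4.43445314, -5.71304878, 68.53907181]), np.float64(85.98409217922762), array([ 1.6e-03,  5.0e-04, -1.0e+00]))
[0.57786572 0.26527391 0.3120356 ] [ 0.32  0.33  1.66 -0.    1.15 -1.18]
```

View pics/c2.png

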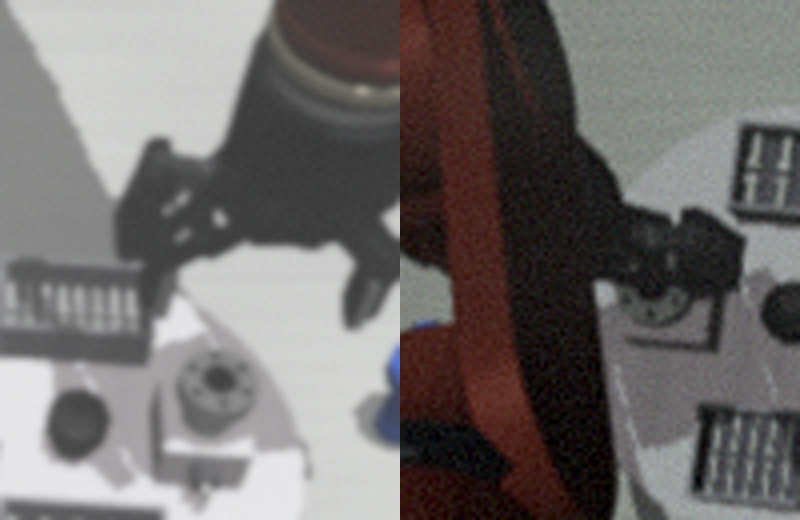

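Scene crop: the open gripper hangs above the nipple, with the bore at crop (220,378). The two fingers straddle it along y, with nothing else in the way. I descend and grip.

>>> carry_out(moves="-4.4 -5.7 10 0 1; 0 0 20 0 1; 0 0 18 0 1; 0 0 12 0 1; 0 0 8.5 0 1; 0 0 0 0 1; 0 0 0 0 0; 0 0 0 0 0")

```text
clock: 2.78
ee_pos: [0.5821, 0.2592, 0.2436]
ee_rot: [0.001, 0.036, 0.999, 0.0]
contact_force: [0.7, -0.8, 0.1]
opening: 0.0638
```

>>> carry_out(moves="0 0 0 0 0; 0 0 0 0 0; 0 0 0 0 0; 0 0 0 0 0; 0 0 0 0 0; 0 0 0 0 0; 0 0 0 0 0; 0 0 0 0 0")

```text
clock: 3.45
ee_pos: [0.5823, 0.2592, 0.2441]
ee_rot: [0.001, 0.036, 0.999, 0.0]
contact_force: [-0.5, -1.2, 6.2]
opening: 0.0376
```

Contact was made at 37.6 mm opening, which is plausible for the 40 mm flange. I pull up.

>>> carry_out(moves="0 0 -4 0 0; 0 0 -4 0 0; 0 0 -4 0 0; 0 0 -4 0 0; 0 0 -6 0 0; 0 0 -8 0 0; 0 0 -8 0 0; 0 0 0 0 0")

```text
clock: 4.12
ee_pos: [0.5822, 0.2592, 0.2835]
ee_rot: [0.001, 0.036, 0.999, 0.0]
contact_force: [0.9, -0.4, -0.9]
opening: 0.0379
```

```bash
python3 - <<'E'
from h import *
d=shot('scene','s2')
st=bot.read_state();print(st['ee_pos'],st['opening'],st['contact_force'])
c=lambda im,x,y,w,h,k:cv2.convertScaleAbs(cv2.resize(im[y:y+h,x:x+w],(w*k,h*k),interpolation=cv2.INTER_CUBIC),alpha=1.3)
cv2.imwrite('pics/c3.png',c(d['pixels'],310,130,110,110,5)[:,:,::-1])
E
```

```text
[0.58202738 0.25906641 0.28277797] 0.038040051620740395 [ 0.64333789  0.6088649  -0.68996563]
```

View pics/c3.png

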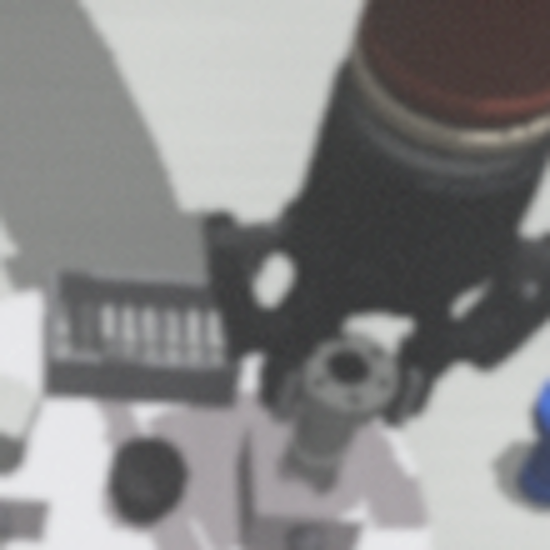

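The nipple is out of the port, with its tube end at crop (318,470) just over the block. Now I move to the far side of the block, lower the end about 10 mm below its top edge, and push back.

>>> carry_out(moves="-15 0 0 0 0; -15 0 0 0 0; -12 0 0 0 0; 0 0 7 0 0; 0 0 7 0 0; 0 0 7 0 0; 0 0 0 0 0; 5 0 0 0 0", squeeze=45)

```text
clock: 4.83
ee_pos: [0.6175, 0.2561, 0.2578]
ee_rot: [-0.001, 0.036, 0.999, -0.001]
contact_force: [0.9, -0.1, -3.0]
opening: 0.0378
```

>>> carry_out(moves="4 0 0 0 0; 4 0 0 0 0; 4 0 0 0 0; 3 0 0 0 0; 3 0 0 0 0; 3 0 0 0 0; 0 0 0 0 0; 0 0 0 0 0")

```text
clock: 5.5
ee_pos: [0.5995, 0.2574, 0.2612]
ee_rot: [0.006, 0.036, 0.999, 0.0]
contact_force: [8.6, -2.4, -5.9]
opening: 0.0382
```

```bash
python3 - <<'E'
from h import *
d=shot('scene','s3')
st=bot.read_state();print(st['ee_pos'],st['opening'],st['contact_force'],st['moment'])
c=lambda im,x,y,w,h,k:cv2.convertScaleAbs(cv2.resize(im[y:y+h,x:x+w],(w*k,h*k),interpolation=cv2.INTER_CUBIC),alpha=1.3)
cv2.imwrite('pics/c4.png',c(d['pixels'],340,150,70,100,6)[:,:,::-1])
E
```

```text
[0.59957965 0.25741113 0.26123991] 0.03795588261642284 [ 8.13175893 -2.4678813  -4.81795336] [-0.31893559 -1.6191982  -0.00770372]
```

View pics/c4.png

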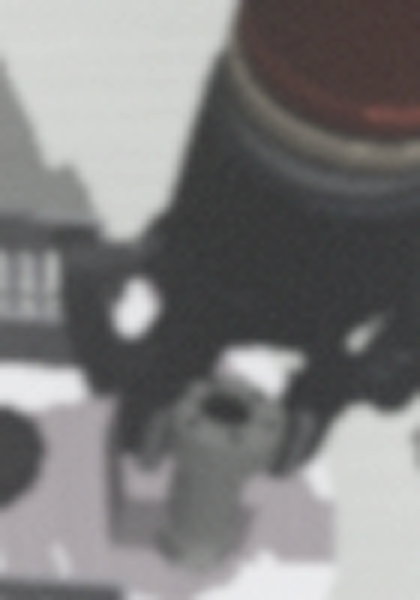

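Wrist force is 8 N and the tube is visibly tilting. Its lower end is near crop (205,560), i.e. px (374,243), and my geometry gives about 22°. I push 2 mm more, back off, lift, and set the yaw to 102.4°.

>>> carry_out(moves="1 0 0 0 0; 1 0 0 0 0; 0 0 0 0 0; -6 0 0 0 0; -6 0 -10 0 0; 0 0 -30 0 0; 0 0 -35 -5.5 0; 0 0 -35 -5.5 0")

```text
clock: 6.22
ee_pos: [0.6063, 0.2572, 0.3703]
ee_rot: [-0.002, -0.062, 0.998, -0.0]
contact_force: [0.6, 0.6, -0.8]
opening: 0.0378
```

>>> carry_out(moves="0 0 -20 -5.5 0; 0 -30 0 0 0; 0 -38 0 0 0; 0 -38 0 0 0; 0 -38 0 0 0; 0 -38 0 0 0; 0 -38 0 0 0; 0 -30 0 0 0", squeeze=70)

```text
clock: 6.88
ee_pos: [0.6606, 0.0107, 0.3906]
ee_rot: [-0.0, -0.107, 0.994, -0.0]
contact_force: [-0.1, 0.6, -1.6]
opening: 0.0377
```

```bash
cat >> h.py <<'E'
yaw=np.radians(12.4); sx=np.array([np.cos(yaw),np.sin(yaw),0])
L=np.array([.5803,-.1992,.106]); a=-np.sin(np.radians(25))*sx+np.array([0,0,np.cos(np.radians(25))])
F=L+.06*a
PT=F+.055*a; TT=PT+[0,0,.1525]
E
python3 - <<'E'
from h import *
print(F,PT,TT,toolgo(TT)); st=bot.read_state(); print(st['clock'],st['qpos'].round(2),st['opening'],st['contact_force'])
E
```

```text
[ 0.55553443 -0.20464506  0.16037847] [ 0.53283265 -0.20963637  0.2102254 ] [ 0.53283265 -0.20963637  0.3627254 ] (array([ 171.88063205, -187.95382716,   28.00015857]), np.float64(102.32890200157878), array([-4.e-04, -1.e-04, -1.e+00]))
6.8833 [-0.09  0.3   1.54 -0.    1.3  -1.88] 0.03766049522883197 [-0.11068054  0.64427907 -1.63805282]
```

>>> carry_out(moves="24.5 -26.8 0 0 0; 24.5 -26.8 0 0 0; 24.5 -26.8 0 0 0; 24.5 -26.8 0 0 0; 24.5 -26.8 0 0 0; 24.5 -26.8 0 0 0; 24.5 -26.8 0 0 0; 0 0 0 0 0")

```text
clock: 7.55
ee_pos: [0.5306, -0.2111, 0.3904]
ee_rot: [-0.001, -0.105, 0.994, -0.001]
contact_force: [0.0, 0.4, -2.0]
opening: 0.0382
```

```bash
python3 - <<'E'
from h import *
d=shot('scene','s4')
st=bot.read_state();print(st['ee_pos'],toolgo(TT))
P=st['ee_pos']-[0,0,.1525]
for th in(15,20,25,30):
    ax=-np.sin(np.radians(th))*sx+np.array([0,0,np.cos(np.radians(th))])
    print(th,proj(d,[P+.007*ax,P-.007*ax,P-.055*ax]).round(1).tolist())
k=7;x,y,w,h=125,125,70,80
im=cv2.convertScaleAbs(cv2.resize(d['pixels'][y:y+h,x:x+w],(w*k,h*k),interpolation=cv2.INTER_CUBIC),alpha=1.3)
cv2.imwrite('pics/c5.png',im[:,:,::-1])
E
```

```text
[ 0.53184739 -0.20913105  0.39039854] (array([-0.86937093, -0.71103293, 27.67251011]), np.float64(102.09498144702015), array([-5.e-04,  3.e-04, -1.e+00]))
15 [[123.5, 142.7], [125.8, 149.5], [133.3, 171.6]]
20 [[123.6, 142.6], [125.8, 149.7], [133.1, 172.9]]
25 [[123.6, 142.4], [125.8, 149.8], [132.8, 174.0]]
30 [[123.7, 142.3], [125.7, 149.9], [132.5, 175.0]]
```

View pics/c5.png

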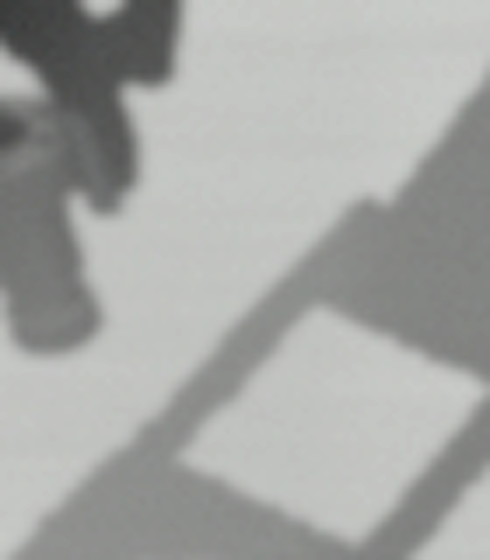

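The tube hangs freely with its lower end near crop (55,325). Tilt lies almost in this viewing plane and is hard to read, so I spin 56° to see it in profile.

>>> carry_out(moves="0 0 0 7 0; 0 0 0 7 0; 0 0 0 7 0; 0 0 0 7 0; 0 0 0 7 0; 0 0 0 7 0; 0 0 0 7 0; 0 0 0 7 0")

```text
clock: 8.27
ee_pos: [0.534, -0.2054, 0.3901]
ee_rot: [-0.0, 0.374, 0.928, 0.001]
contact_force: [0.4, -0.9, -2.5]
opening: 0.038
```

>>> carry_out(moves="0 0 0 0 0; 0 0 0 0 0")

```text
clock: 8.43
ee_pos: [0.5339, -0.2059, 0.3899]
ee_rot: [-0.0, 0.37, 0.929, 0.0]
contact_force: [0.7, -1.2, -1.9]
opening: 0.0378
```

```bash
cat >> h.py <<'E'
def axis(th,b):  # tilt th deg, tube end leaning to world bearing b deg
    t,b=np.radians([th,b]); return np.array([-np.sin(t)*np.cos(b),-np.sin(t)*np.sin(b),np.cos(t)])
E
python3 - <<'E'
from h import *
d=shot('scene','s5')
st=bot.read_state();v,y,z=toolgo(TT);print(st['ee_pos'],v,y)
P=st['ee_pos']-[0,0,.1525]
for th in(15,20,25,30):
    ax=axis(th,y-90); q=proj(d,[P-.007*ax,P-.055*ax]); e=q[1]-q[0]
    print(th,q.round(1).tolist(),np.degrees(np.arctan2(-e[0],e[1])))
k=8;x,y,w,h=90,120,70,70
im=cv2.convertScaleAbs(cv2.resize(d['pixels'][y:y+h,x:x+w],(w*k,h*k),interpolation=cv2.INTER_CUBIC),alpha=1.3)
cv2.imwrite('pics/c6.png',im[:,:,::-1])
E
```

```text
[ 0.53388995 -0.2061261   0.38982247] [-1.64959284 -3.29165752 27.09492889] 46.60048533036607
15 [[126.5, 150.4], [128.3, 171.1]] -4.904447270931279
20 [[126.2, 150.5], [126.0, 172.0]] 0.6049347753175991
25 [[125.9, 150.6], [123.6, 172.6]] 5.823637470464446
30 [[125.6, 150.6], [121.3, 173.1]] 10.767411510903832
```

View pics/c6.png

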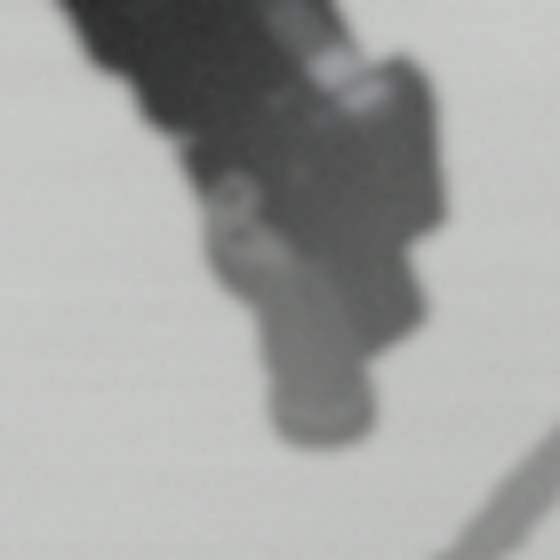

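In profile the tube's end is near px (130.2,171.4) and its left edge leans about −9° in the image. That suggests only about 12° of tilt, so I fit the edges to be sure.

```bash
cat >> h.py <<'E'
def tubefit(f,P,b,r0,r1,c0,c1,ths,th_g=None):
    """left/right edge of tube per image row (half-level crossing vs. background) against cylinder silhouettes."""
    d=load(f); g=cv2.GaussianBlur(cv2.cvtColor(d['pixels'],cv2.COLOR_RGB2GRAY),(3,3),0).astype(float)
    obs=[]
    for r in range(r0,r1):
        row=g[r,c0:c1]; lev=th_g
        i=np.where(row<lev)[0]; l=i[0]; rr=i[-1]
        obs.append((r,c0+l-1+(row[l-1]-lev)/(row[l-1]-row[l]),c0+rr+(lev-row[rr])/(row[rr+1]-row[rr])))
    obs=np.array(obs)
    for th in ths:
        ax=axis(th,b); mid=P-.045*ax; v=mid-np.array(d['position']); n=np.cross(v,ax); n/=np.linalg.norm(n)
        out=[]
        for s in(-1,1):
            q=proj(d,[P-.030*ax+s*.012*n,P-.055*ax+s*.012*n]); 
            out.append(np.interp(obs[:,0],q[:,1],q[:,0]))
        out=np.sort(np.array(out),0)
        e=obs[:,1]-out[0]; 
        print(th,'left off %.2f slope %.3f'%(e.mean(),np.polyfit(obs[:,0],e,1)[0]),'right',(obs[:,2]-out[1]).round(1)[-4:])
    return obs
E
python3 - <<'E'
from h import *
d=load('s5');g=cv2.cvtColor(d['pixels'],cv2.COLOR_RGB2GRAY);print(g[160:178:2,116:144])
st=bot.read_state(); y=toolgo(TT)[1]
P=st['ee_pos']-[0,0,.1525]
print(tubefit('s5',P,y-90,160,171,115,145,(8,12,16,20,25),120 if False else 130).round(1).tolist())
E
```

```text
[[150 150 151 149 146 134 112  95  89  89  89  90  89  86  85  84  85  81
   78  77  74  75  76  77  82  94 112 131]
 [150 151 150 149 149 140 122  99  92  91  91  93  90  89  87  86  86  86
   83  80  79  82  90 104 119 134 144 147]
 [150 150 150 149 148 143 126 108  95  93  92  91  91  89  90  89  87  86
   87  93 104 119 133 143 146 148 150 148]
 [151 151 150 150 149 147 138 121 103  94  93  92  91  91  90  89  88  86
   91 105 128 141 147 149 148 148 149 148]
 [150 150 150 149 150 149 143 126 108  97  92  92  93  93  91  90  89  89
   92 101 117 135 146 148 149 149 150 149]
 [151 151 151 150 150 150 143 125 108 100  98  96  96  95  93  94  95  95
   94  96 109 132 144 148 147 149 148 148]
 [150 149 149 150 151 150 145 133 113  99  98  97  98  98  99  96  96  94
   91  94 111 133 144 147 149 147 147 148]
 [151 150 151 151 150 149 148 145 132 116 106 100  97  96  96  94  95  98
  106 118 133 143 147 149 147 148 148 149]
 [152 151 153 152 152 151 151 151 150 146 140 135 132 130 131 129 133 139
  143 145 147 149 149 149 149 149 150 148]]
8 left off -1.30 slope -0.051 right [-1.2 -1.2 -1.1 -1.1]
12 left off 0.19 slope 0.033 right [0.5 0.6 0.7 0.6]
16 left off 1.62 slope 0.111 right [2.1 2.3 2.4 2.4]
20 left off 3.02 slope 0.186 right [3.6 3.8 4.  4.1]
25 left off 4.74 slope 0.277 right [5.3 5.6 5.9 6.1]
[[160.0, 121.1, 143.0], [161.0, 121.3, 142.2], [162.0, 121.5, 140.9], [163.0, 121.6, 139.5], [164.0, 121.7, 138.0], [165.0, 122.0, 136.9], [166.0, 122.4, 136.5], [167.0, 122.6, 136.6], [168.0, 122.7, 136.8], [169.0, 122.7, 136.9], [170.0, 122.7, 137.0]]
```

All edge measures agree on a tilt of about 11° (±1°), so 14° more is needed. That is roughly 11 mm more push at the block, and I go back for it.

>>> carry_out(moves="0 0 0 -6.6 0; 0 0 0 -6.6 0; 0 0 0 -6.6 0; 0 0 0 -6.6 0; 0 0 0 -6.6 0; 0 0 0 -6.4 0; -4 38 0 0 0; -4 38 0 0 0")

```text
clock: 9.15
ee_pos: [0.5473, -0.1323, 0.3897]
ee_rot: [0.0, 0.038, 0.999, 0.0]
contact_force: [1.3, 0.6, -2.4]
opening: 0.0383
```

>>> carry_out(moves="-4 38 0 0 0; -4 38 0 0 0; -4 38 0 0 0; -4 38 0 0 0; -4 38 0 0 0; -4 38 0 0 0; -4 38 0 0 0; -4 38 0 0 0")

```text
clock: 9.82
ee_pos: [0.6014, 0.1713, 0.3897]
ee_rot: [-0.0, 0.035, 0.999, 0.0]
contact_force: [0.8, 0.1, -0.7]
opening: 0.0377
```

>>> carry_out(moves="-6 38 0 0 0; -6 38 0 0 0; 0 0 0 0 0; 0 0 0 0 0")

```text
clock: 10.15
ee_pos: [0.6188, 0.2465, 0.3892]
ee_rot: [-0.0, 0.034, 0.999, 0.0]
contact_force: [0.4, 0.1, -2.1]
opening: 0.0381
```

```bash
python3 - <<'E'
from h import *
st=bot.read_state(); print(st['clock'],st['ee_pos'],toolgo([.620,.257,.2612]))
E
```

```text
10.15 [0.61881185 0.24649624 0.38919038] (array([ -0.54757884,  10.55859548, 127.99021603]), np.float64(86.1134077578377), array([-6.e-04,  1.e-04, -1.e+00]))
```

>>> carry_out(moves="0 10.5 20 0 0; 0 0 35 0 0; 0 0 35 0 0; 0 0 25 0 0; 0 0 13 0 0; 0 0 0 0 0; 8 0 0 0 0; 6 0 0 0 0", squeeze=45)

```text
clock: 10.82
ee_pos: [0.6067, 0.2552, 0.264]
ee_rot: [0.002, 0.037, 0.999, 0.001]
contact_force: [-0.0, 0.8, -1.1]
opening: 0.0379
```

>>> carry_out(moves="4 0 0 0 0; 4 0 0 0 0; 3 0 0 0 0; 3 0 0 0 0; 3 0 0 0 0; 2 0 0 0 0; 0 0 0 0 0; 0 0 0 0 0")

```text
clock: 11.48
ee_pos: [0.5907, 0.2568, 0.266]
ee_rot: [0.008, 0.037, 0.999, 0.001]
contact_force: [8.9, -1.2, -1.8]
opening: 0.0377
```

```bash
python3 - <<'E'
from h import *
st=bot.read_state(); print(st['clock'],st['ee_pos'],st['contact_force'],st['moment'],toolgo(TT)[2])
E
```

```text
11.4833 [0.59074188 0.25677311 0.2660337 ] [ 8.92838776 -1.1918586  -1.84513431] [-0.30707609 -1.82761494  0.01220759] [ 0.017   0.0021 -0.9999]
```

>>> carry_out(moves="2 0 0 0 0; 2 0 0 0 0; 2 0 0 0 0; 1 0 0 0 0; 0 0 0 0 0; 0 0 0 0 0; -6 0 0 0 0; -8 0 0 0 0")

```text
clock: 12.15
ee_pos: [0.5947, 0.2567, 0.2643]
ee_rot: [0.002, 0.037, 0.999, 0.001]
contact_force: [0.3, -0.9, -1.5]
opening: 0.0378
```

>>> carry_out(moves="-6 0 -15 0 0; 0 0 -35 0 0; 0 0 -35 0 0; 0 0 -35 6 0; 0 0 -10 7 0; 0 0 0 7 0; 0 0 0 7 0; 0 0 0 7 0", squeeze=70)

```text
clock: 12.82
ee_pos: [0.5995, 0.2559, 0.392]
ee_rot: [-0.001, 0.33, 0.944, -0.0]
contact_force: [0.2, 0.4, -0.6]
opening: 0.0378
```

```bash
python3 - <<'E'
from h import *
shot('scene','s6')
st=bot.read_state(); v,y,z=toolgo(TT); P=st['ee_pos']-[0,0,.1525]; d=load('s6')
print(st['clock'],st['ee_pos'],y,st['contact_force'])
for th in(15,20,25,30): print(th,proj(d,[P-.007*axis(th,y-90),P-.055*axis(th,y-90)]).round(1).tolist())
p=proj(d,P).round().astype(int)[0]
k=8;x,yy,w,h=p[0]-35,p[1]-30,70,70;print(x,yy)
im=cv2.convertScaleAbs(cv2.resize(d['pixels'][yy:yy+h,x:x+w],(w*k,h*k),interpolation=cv2.INTER_CUBIC),alpha=1.3)
cv2.imwrite('pics/c7.png',im[:,:,::-1])
E
```

```text
12.8667 [0.59941035 0.25586187 0.3914403 ] 51.2228255540757 [ 0.67017757 -0.02881075 -1.34095951]
15 [[389.8, 178.5], [380.1, 199.2]]
20 [[389.6, 178.6], [379.0, 200.3]]
25 [[389.5, 178.8], [378.0, 201.3]]
30 [[389.4, 178.8], [377.1, 202.1]]
356 145
```

View pics/c7.png

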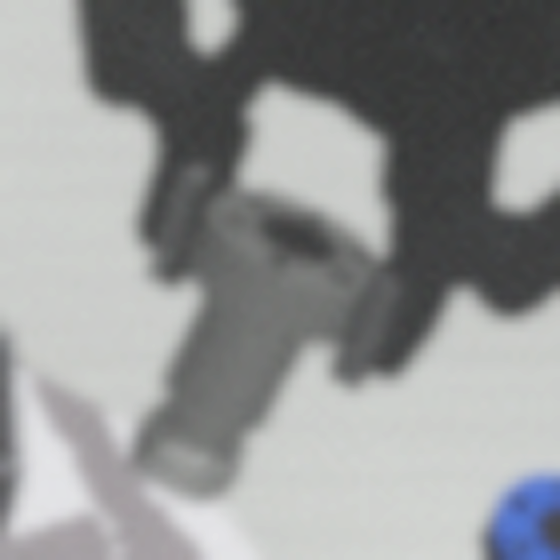

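Nipple still well held; here the tilt lies along the line of sight again. I go back over the camera side at this yaw and measure in profile as before.

>>> carry_out(moves="-20 -33.4 0 0 0; -20 -33.4 0 0 0; -20 -33.4 0 0 0; -20 -33.4 0 0 0; -20 -33.4 0 0 0; -20 -33.4 0 0 0; -20 -33.4 0 0 0; -20 -33.4 0 0 0")

```text
clock: 13.53
ee_pos: [0.5593, -0.0545, 0.3913]
ee_rot: [-0.001, 0.326, 0.945, 0.0]
contact_force: [1.1, -0.3, -0.8]
opening: 0.0376
```

>>> carry_out(moves="-20 -33.4 0 0 0; -20 -33.4 0 0 0; -20 -33.4 0 0 0; -20 -33.4 0 5 0; 0 0 0 0 0; 0 0 0 0 0; 0 0 0 0 0")

```text
clock: 14.12
ee_pos: [0.5402, -0.2074, 0.391]
ee_rot: [-0.001, 0.368, 0.93, 0.001]
contact_force: [-0.8, -0.4, -1.4]
opening: 0.0377
```

```bash
python3 - <<'E'
from h import *
shot('scene','s7')
st=bot.read_state(); v,y,z=toolgo(TT); P=st['ee_pos']-[0,0,.1525]; d=load('s7')
print(st['clock'],st['ee_pos'],y)
for th in(20,25): print(th,proj(d,[P-.007*axis(th,y-90),P-.055*axis(th,y-90)]).round(1).tolist())
p=proj(d,P-.045*axis(20,y-90)).round().astype(int)[0]
g=cv2.cvtColor(d['pixels'],cv2.COLOR_RGB2GRAY);print(p);print(g[p[1]-8:p[1]+13:2,p[0]-14:p[0]+16])
print(tubefit('s7',P,y-90,p[1]-5,p[1]+5,p[0]-15,p[0]+16,(12,16,20,25,30),130).round(1).tolist())
E
```

```text
14.1667 [ 0.54034462 -0.20673164  0.39103099] 46.87912310281407
20 [[124.8, 152.7], [124.7, 174.2]]
25 [[124.5, 152.7], [122.4, 174.9]]
[125 170]
[[151 150 151 149 143 127 105  95  93  94  93  92  91  89  88  88  82  83
   84  84  83  79  76  76  74  75  77  79  84  99]
 [150 150 150 149 143 125 105  94  94  95  94  95  92  91  88  88  85  84
   84  86  85  84  81  77  79  85  97 114 128 139]
 [150 151 151 149 143 123 101  95  94  95  94  93  92  90  90  87  85  84
   89  99 103  99  97 102 115 129 138 144 146 148]
 [150 151 150 149 143 124 104  97  95  94  93  93  93  91  90  88  86  87
   99 120 136 139 140 142 145 147 149 149 149 149]
 [152 152 151 150 145 129 110  98  96  95  97  93  93  92  89  89  89  96
  116 135 146 150 149 149 147 149 148 149 147 147]
 [151 151 151 148 140 122 105  97  96  97  95  93  92  91  88  87  90 100
  122 139 146 147 148 149 147 148 148 147 148 148]
 [151 150 150 146 134 118 107 103 101  99  99  96  95  92  91  91  92 101
  118 136 145 148 148 148 148 149 147 147 148 148]
 [152 152 151 148 137 122 115 113 110 108 110 109 103  98  93  90  92 104
  126
[... 240 characters left out ...]
 143
  146 148 148 149 149 148 148 148 149 148 149 149]
 [150 150 150 150 151 150 150 150 149 149 148 148 148 148 148 148 148 148
  149 148 148 149 148 149 148 147 148 147 147 148]]
12 left off -5.28 slope -0.190 right [-5.4 -5.6 -5.5 -5.5]
16 left off -3.66 slope -0.111 right [-3.7 -3.7 -3.7 -3.7]
20 left off -2.08 slope -0.033 right [-2.1 -2.  -1.9 -1.9]
25 left off -0.15 slope 0.060 right [-0.2 -0.1  0.1  0.3]
30 left off 1.77 slope 0.150 right [1.6 1.8 2.1 2.3]
[[165.0, 115.6, 138.0], [166.0, 115.6, 136.5], [167.0, 115.6, 134.7], [168.0, 115.6, 130.9], [169.0, 115.8, 130.3], [170.0, 115.8, 129.8], [171.0, 115.7, 129.6], [172.0, 115.5, 129.6], [173.0, 115.4, 129.7], [174.0, 115.3, 129.7]]
```

```bash
python3 - <<'E'
from h import *
P=np.array([.53185,-.20913,.2379])
print('s4 (tilt-insensitive)');print(tubefit('s4',P,12.1,160,170,115,160,(10,12,),130).round(1).tolist())
st=bot.read_state(); y=toolgo(TT)[1]; P=st['ee_pos']-[0,0,.1525]
print(tubefit('s7',P,y-90,160,168,105,145,(18,20,22,25,28),130).round(1).tolist())
P=np.array([.53389,-.20613,.23732]);print('s5',tubefit('s5',P,-43.4,157,165,115,148,(9,11,13),130).round(1).tolist())
E
```

```text
s4 (tilt-insensitive)
10 left off -1.14 slope 0.084 right [-0.8 -0.8 -0.7 -0.4]
12 left off -0.95 slope 0.105 right [-0.6 -0.5 -0.4 -0.4]
[[160.0, 121.2, 136.6], [161.0, 121.5, 136.8], [162.0, 121.9, 136.9], [163.0, 122.3, 137.0], [164.0, 122.6, 137.2], [165.0, 123.1, 137.6], [166.0, 123.7, 138.2], [167.0, 124.3, 138.7], [168.0, 124.6, 139.1], [169.0, 124.8, 139.4]]
18 left off -2.58 slope -0.048 right [7.1 5.6 4.1 2.3]
20 left off -1.99 slope -0.025 right [7.7 6.2 4.7 2.9]
22 left off -1.42 slope -0.001 right [8.2 6.7 5.3 3.6]
25 left off -0.56 slope 0.035 right [9.  7.5 6.1 4.5]
28 left off 0.29 slope 0.074 right [9.8 8.3 7.  5.3]
[[160.0, 115.7, 142.0], [161.0, 115.7, 142.0], [162.0, 115.7, 141.6], [163.0, 115.7, 140.8], [164.0, 115.6, 139.5], [165.0, 115.6, 138.0], [166.0, 115.6, 136.5], [167.0, 115.6, 134.7]]
9 left off -1.46 slope 0.322 right [6.  4.6 3.  1.3]
11 left off -0.86 slope 0.340 right [6.6 5.2 3.7 2. ]
13 left off -0.27 slope 0.357 right [7.2 5.9 4.3 2.7]
s5 [[157.0, 118.5, 143.5], [158.0, 119.7, 143.6], [159.0, 120.6, 143.5], [160.0, 121.1, 143.0], [161.0, 121.3, 142.2], [162.0, 121.5, 140.9], [163.0, 121.6, 139.5], [164.0, 121.7, 138.0]]
```

Correcting for the −0.7 px bias seen in s4, the tilt is about 23–24°. I spin to the target yaw and check end position there with both cameras.

>>> carry_out(moves="0 0 0 -7 0; 0 0 0 -7 0; 0 0 0 -7 0; 0 0 0 -7 0; 0 0 0 -7 0; 0 0 0 -7 0; 0 0 0 -7 0; 0 0 0 -6.5 0")

```text
clock: 14.83
ee_pos: [0.5408, -0.2055, 0.3913]
ee_rot: [-0.0, -0.112, 0.994, 0.0]
contact_force: [-0.1, -0.3, -1.5]
opening: 0.0378
```

>>> carry_out(moves="0 0 0 0 0; 0 0 0 0 0; 0 0 0 0 0")

```text
clock: 15.08
ee_pos: [0.5406, -0.2065, 0.3913]
ee_rot: [-0.0, -0.107, 0.994, 0.0]
contact_force: [0.4, 0.2, -1.9]
opening: 0.038
```

```bash
python3 - <<'E'
from h import *
d=shot('scene','s8');t=shot('top','t8')
st=bot.read_state(); v,y,z=toolgo(TT); P=st['ee_pos']-[0,0,.1525]
print(st['clock'],st['ee_pos'],v,y)
for th in(15,20,25,30):
    ax=axis(th,y-90); print(th,proj(d,[P+.007*ax,P-.055*ax]).round(1).tolist(),proj(t,[P+.007*ax,P-.055*ax]).round(1).tolist())
e=proj(d,P-.055*axis(23,y-90))[0]
print(tubefit('s8',P,y-90,int(e[1])-12,int(e[1])-2,int(e[0])-20,int(e[0])+20,(20,25),130).round(1).tolist())
c=lambda im,p,k:cv2.convertScaleAbs(cv2.resize(im[int(p[1])-35:int(p[1])+35,int(p[0])-25:int(p[0])+25],None,fx=k,fy=k,interpolation=cv2.INTER_CUBIC),alpha=1.4)
q=proj(t,P-.055*axis(23,y-90))[0];print(e,q)
cv2.imwrite('pics/c8.png',np.hstack([c(d['pixels'],e,8),c(t['pixels'],q,8)])[:,:,::-1])
E
```

```text
15.1833 [ 0.54058789 -0.20702395  0.39140659] [ 8.13136603 -0.91109595 28.68152813] 102.24759287735074
15 [[123.4, 145.9], [133.3, 174.8]] [[425.8, 233.7], [412.1, 230.4]]
20 [[123.5, 145.7], [133.1, 176.1]] [[425.8, 234.0], [411.7, 227.8]]
25 [[123.5, 145.6], [132.8, 177.3]] [[425.9, 234.4], [411.4, 225.3]]
30 [[123.6, 145.5], [132.5, 178.3]] [[425.9, 234.7], [411.2, 222.8]]
20 left off -0.28 slope 0.080 right [-0.3 -0.6 -0.5 -0.3]
25 left off 0.12 slope 0.119 right [ 0.1 -0.1  0.   0.3]
[[164.0, 121.6, 137.2], [165.0, 122.0, 137.5], [166.0, 122.3, 137.8], [167.0, 122.6, 138.0], [168.0, 122.8, 138.2], [169.0, 123.2, 138.2], [170.0, 123.4, 138.0], [171.0, 123.8, 138.1], [172.0, 124.3, 138.5], [173.0, 125.3, 139.0]]
[132.9171788 176.8658932] [411.5283167  226.32547302]
```

View pics/c8.png

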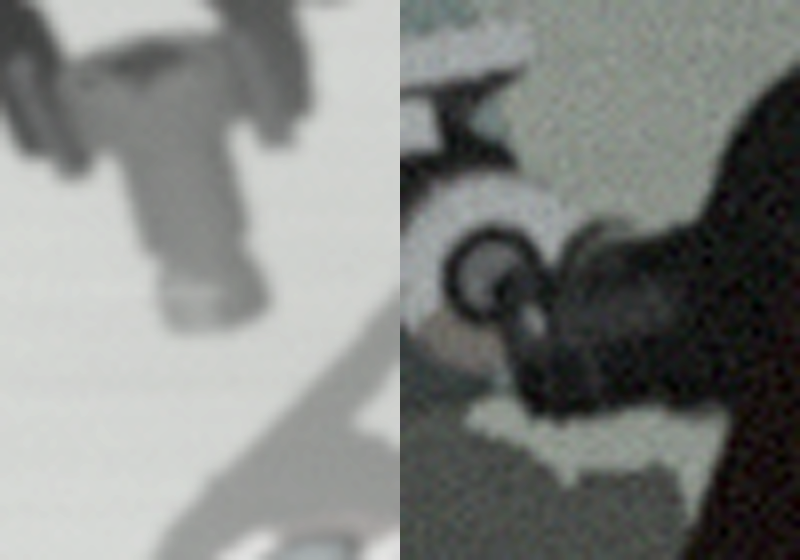

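The scene crop shows the tube hanging free with its rim bottom near (215,328), row ~182. In the top crop the tube's rim peeks out at (600,218), row ~218. I compare both with the projected end rim for several tilts.

```bash
python3 - <<'E'
from h import *
d=load('s8');t=load('t8'); st=bot.read_state(); y=toolgo(TT)[1]; P=np.array([.54059,-.20702,.2389])
for n,im,c,rows in(('s',d,range(130,137),range(178,186)),('t',t,range(408,416),range(212,224))):
    g=cv2.cvtColor(im['pixels'],cv2.COLOR_RGB2GRAY).astype(float)
    print(n,[int(g[r,list(c)].mean()) for r in rows],rows[0])
a_=np.linspace(0,2*np.pi,90)
for th in(18,21,24,27,30):
    ax=axis(th,y-90); u=np.cross(ax,[0,0,1.]);u/=np.linalg.norm(u);w=np.cross(ax,u)
    rim=P-.055*ax+.012*(np.cos(a_)[:,None]*u+np.sin(a_)[:,None]*w)
    print(th,'scene rim max row %.1f'%proj(d,rim)[:,1].max(),'top rim min row %.1f'%proj(t,rim)[:,1].min())
E
```

```text
s [111, 109, 110, 116, 129, 142, 148, 148] 178
t [100, 99, 99, 103, 102, 96, 79, 62, 56, 40, 32, 29] 212
18 scene rim max row 179.2 top rim min row 222.3
21 scene rim max row 179.7 top rim min row 220.9
24 scene rim max row 180.1 top rim min row 219.4
27 scene rim max row 180.5 top rim min row 218.0
30 scene rim max row 180.8 top rim min row 216.6
```

```bash
cat >> h.py <<'E'
a_=np.linspace(0,2*np.pi,180)
def rim(E,ax,r=.012):
    u=np.cross(ax,[0,0,1.]);u/=np.linalg.norm(u);w=np.cross(ax,u)
    return E+r*(np.cos(a_)[:,None]*u+np.sin(a_)[:,None]*w)
E
python3 - <<'E'
from h import *
from scipy.optimize import least_squares
s2=load('s2');s0=load('s0')
for n,d,P,(x,y) in(('s0',s0,np.array([.582,.2593,.091]),(374,214)),('s2',s2,np.array([.58203,.25907,.28278-.1525]),(380,203))):
    g=cv2.GaussianBlur(cv2.cvtColor(d['pixels'],cv2.COLOR_RGB2GRAY),(3,3),0).astype(float)
    r=5;ys,xs=np.mgrid[y-r:y+r+1,x-r:x+r+1];q=g[y-r:y+r+1,x-r:x+r+1];w=np.clip((q.min()+30)-q,0,None)
    print(n,'bore obs',(xs*w).sum()/w.sum(),(ys*w).sum()/w.sum(),'pred',proj(d,P+[0,0,.007]))
s7,s8,t8=load('s7'),load('s8'),load('t8')
P7=np.array([.54034,-.20673,.23853]);P8=np.array([.54059,-.20702,.2389])
def f(p):
    th,dx,dz=p; o=[]
    for d,P,b in((s7,P7,-43.1),(s8,P8,12.25),(t8,P8,12.25)):
        br=np.radians(b); ax=axis(th,b); E=P+np.array([np.cos(br)*dx,np.sin(br)*dx,dz])/1000-.055*ax; q=proj(d,rim(E,ax))
        o.append((q,E,ax))
    q=o[0][0]
    return [q[:,0].min()-115.2,q[:,0].max()-129.7,q[:,1].max()-180.2,o[1][0][:,1].max()-182,o[2][0][:,1].min()-218,.4*(th-24)/2,.3*dx/2,.3*dz/2]
r=least_squares(f,[24,0,0]);print(r.x,r.fun.round(2))
E
```

```text
s0 bore obs 374.4254473161034 214.389662027833 pred [[374.2495056  213.82682476]]
s2 bore obs 379.14155844155846 202.97922077922078 pred [[378.40068888 202.34746524]]
[23.9855773   2.23050554 -2.54926098] [ 0.   -0.54 -0.01 -0.06  0.5  -0.    0.33 -0.38]
```

No slip happened during the pull. The push shifted the part about 2 mm in the grip, and the combined fit gives a tilt of about 24°. Now I compute the move to bring its end to the focus.

```bash
python3 - <<'E'
from h import *
y=toolgo(TT)[1]; b=12.3; o=np.array([np.cos(np.radians(b))*.0022,np.sin(np.radians(b))*.0022,-.0025-.1525])-.055*axis(24,b)
print(F,toolgo(F-o))
E
```

```text
[ 0.55553443 -0.20464506  0.16037847] (array([ 9.45810629, -0.87140753, 25.78353281]), np.float64(102.24759287735074), array([-1.e-04,  1.e-04, -1.e+00]))
```

>>> carry_out(moves="5 -0.5 8 0 0; 4.5 -0.4 8 0 0; 0 0 6 0 0; 0 0 3.8 0 0; 0 0 0 0 0; 0 0 0 0 0; 0 0 0 0 0")

```text
clock: 15.77
ee_pos: [0.5315, -0.2106, 0.3658]
ee_rot: [0.0, -0.107, 0.994, -0.0]
contact_force: [0.3, -1.0, -1.5]
opening: 0.0377
```

```bash
python3 - <<'E'
from h import *
d=shot('scene','s9');t=shot('top','t9')
st=bot.read_state(); print(st['clock'],st['ee_pos'],toolgo(TT)[1],st['contact_force'])
ax=axis(24,12.3)
out=[]
for im in(d,t):
    p=im['pixels'].copy(); c=proj(im,F)[0].round().astype(int); x0,y0=c[0]-30,c[1]-35;k=6
    v=cv2.convertScaleAbs(cv2.resize(p[y0:y0+80,x0:x0+66],None,fx=k,fy=k,interpolation=cv2.INTER_CUBIC),alpha=1.4)
    for q,col in((rim(F,ax),(0,200,0)),(rim(L,a,.026),(255,0,0))):
        z=((proj(im,q)-[x0,y0]+.5)*k-.5).round().astype(int); cv2.polylines(v,[z],True,col,1)
    out.append(v)
    R_=proj(im,rim(F,ax)); print('pred rim rows',R_[:,1].min(),R_[:,1].max(),'cols',R_[:,0].min(),R_[:,0].max(),'origin',x0,y0)
cv2.imwrite('pics/c9.png',np.hstack(out)[:,:,::-1])
E
```

```text
15.8667 [ 0.53165359 -0.21061515  0.36611393] 102.26741695934062 [-0.47407179 -0.15883081  0.12456128]
pred rim rows 180.8992116758056 186.82651690680555 cols 130.1232963520053 143.11403345420348 origin 107 149
pred rim rows 225.92659468658306 238.26768441316025 cols 402.07030176236475 414.46592104219917 origin 378 197
```

View pics/c9.png

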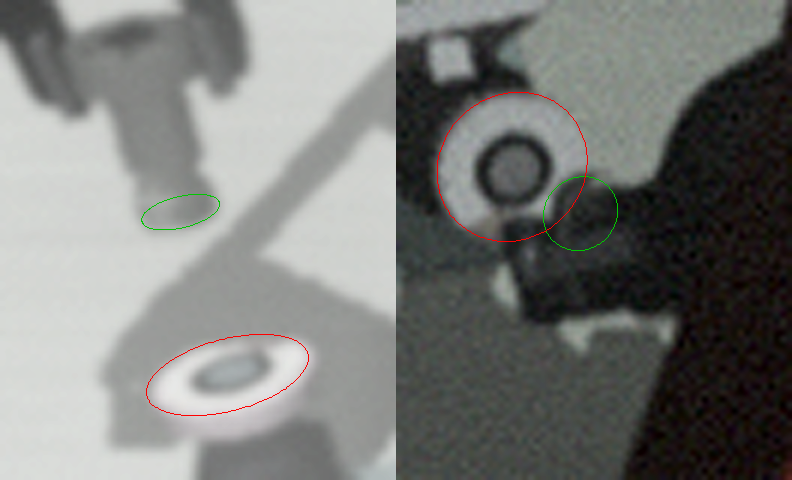

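The red lens overlay matches in both views. The tube end in the scene view sits about 0.7 px left and 0.8 px below the predicted green rim. I put numbers on that.

```bash
python3 - <<'E'
from h import *
from scipy.optimize import least_squares
d=load('s9');t=load('t9');np.set_printoptions(linewidth=200)
g=cv2.cvtColor(d['pixels'],cv2.COLOR_RGB2GRAY);h=cv2.cvtColor(t['pixels'],cv2.COLOR_RGB2GRAY)
print(g[174:191,124:150]);print(cv2.blur(h,(3,1))[220:236,400:418])
ax=axis(24,12.3);b=proj(d,rim(F,ax));c=proj(t,rim(F,ax))
for i in range(3):
    e=np.zeros(3);e[i]=.002;q=proj(d,rim(F+e,ax));w=proj(t,rim(F+e,ax))
    print('per mm axis',i,'scene col,row',((q-b).mean(0)/2).round(2),'top',((w-c).mean(0)/2).round(2))
E
```

```text
[[150 146 131 111  99  95  97  97  99  98  98  96  96  93  92  96 114 134 145 147 148 149 148 147 148 148]
 [150 147 139 120 104  96  96  97  98  98  98  99  98  95  92  99 119 138 146 148 148 148 148 148 149 148]
 [150 150 143 127 109  99  98  98  99  98  99  98  97  95  94 104 126 142 148 148 148 149 148 149 148 148]
 [152 151 146 135 119 109 103 101 102 100 100  99  97  95  95 103 124 139 146 150 150 149 150 149 148 149]
 [151 151 148 143 134 120 110 105 104 102 101  99  97  96  94  98 110 126 140 148 151 148 149 149 150 149]
 [149 149 150 146 142 127 112 108 107 106 103 100  99  96  95  94  99 113 131 143 147 150 148 149 150 148]
 [150 150 149 149 143 129 114 110 113 109 105 104 100  99  95  95  96 104 121 138 147 149 149 148 149 146]
 [150 150 150 148 144 129 119 116 118 115 112 110 106 100  99  97  95  98 115 135 146 149 148 148 145 138]
 [150 150 149 149 144 132 124 121 121 121 120 116 109 103  99  96  93  96 109 130 142 148 147 145 138 128]
 [150 151 151 150 144 132 120 117 119 119 118 112 106 101  98  95  93  96 106 128 142 146 144 139 126 116]
 [150 151 151 149 146 135 119 
[... 1398 characters left out ...]
39  56  77  82  65  46  39  39  39  37  36  33  30  25  21  20  17  18]
 [ 58  81 101  90  63  43  39  40  37  32  29  24  22  19  17  16  18  17]
 [ 89 102 104  84  59  41  36  34  30  30  31  29  24  19  17  12  13  14]
 [ 84  89  89  71  49  37  33  35  26  27  25  28  25  23  20  19  18  16]
 [ 51  53  56  49  41  36  33  28  23  22  23  19  17  17  15  15  16  18]
 [ 33  28  25  25  28  30  32  29  25  19  18  18  20  19  21  23  22  20]
 [ 26  27  23  24  27  32  32  25  21  20  24  26  30  31  28  28  25  26]]
per mm axis 0 scene col,row [-0.11  0.41] top [-0.03 -0.52]
per mm axis 1 scene col,row [0.53 0.  ] top [-0.53 -0.01]
per mm axis 2 scene col,row [-0.15 -0.33] top [ 0.16 -0.09]
```

The end lies within about 1 mm of the focus in x and z, and about 0.7 mm short in y once both views are averaged. One small trim, then settle.

>>> carry_out(moves="0.5 0.7 0 0 0; 0 0 0 0 0; 0 0 0 0 0; 0 0 0 0 0; 0 0 0 0 0; 0 0 0 0 0")

```text
clock: 16.37
ee_pos: [0.5307, -0.2099, 0.3656]
ee_rot: [0.0, -0.107, 0.994, -0.0]
contact_force: [1.2, -0.2, -1.2]
opening: 0.0378
```

```bash
python3 - <<'E'
from h import *
d=shot('scene','s10');a0,b0=load('s0')['pixels'],load('t0')['pixels'];t=shot('top','t10')
st=bot.read_state();print(st['clock'],st['ee_pos'],st['opening'],st['contact_force'],np.abs(st['qvel']).max())
# bystanders moved? image change around each (top view)
for n,(x,y) in dict(ring=(257,160),gasket=(327,161),wing=(299,242),plug=(238,227)).items():
    print(n,np.abs(b0[y-13:y+14,x-13:x+14].astype(float)-t['pixels'][y-13:y+14,x-13:x+14]).mean().round(1))
g=cv2.cvtColor(d['pixels'],cv2.COLOR_RGB2GRAY);print(g[182:189,126:147])
E
```

```text
16.4667 [ 0.53075491 -0.20990451  0.36561798] 0.0378982313498028 [-0.77930818  0.85307286 -1.15029593] 0.0025528927425690247
ring 15.0
gasket 14.4
wing 14.9
plug 15.5
[[150 148 145 135 123 120 124 125 123 120 113 103  99  98  96  92  99 116
  136 144 148]
 [150 148 147 139 128 118 118 121 120 119 112 103 100  98  96  93 100 116
  134 144 144]
 [150 150 149 144 130 118 114 116 117 116 110 103 100  98  99 101 110 126
  139 143 138]
 [149 149 149 145 135 122 114 115 118 117 114 108 105 105 108 117 127 137
  142 139 128]
 [150 149 149 148 142 133 124 122 120 120 118 115 115 121 128 134 142 144
  142 130 116]
 [149 149 150 149 146 143 137 132 132 131 130 130 133 139 141 144 146 145
  137 123 112]
 [148 148 147 148 147 147 144 142 142 142 141 141 145 145 146 145 142 136
  126 115 109]]
```

```bash
python3 -c "
from plant import bot
print(bot.finish_job())"
```

```text
the job is handed in; nothing more can be done
None
```

I pulled the grey half-nipple out of its port and handed the job in at about 16.5 s. It is held still at the camera's focus point, touching only the gripper. The moves could not tilt the tool, so I tilted the part in the jaws by pushing its tube against the far top edge of its port block. The first push gave only 11°, so I pushed a second time.

**Last checks**
- **Tube end:** before a last trim of under 1 mm it measured within about 1 mm of the focus in x and z. In y the scene view put it about 1.2 mm off and the top view about 0; I trimmed by 0.7 mm. The calibration itself is only good to about 2 mm.
- **Tilt:** the combined fit gives about 24° against the 25° wanted. The separate estimates disagree, from 22° (edge slope) to 26.5° (top view), so allow ±2°. I left it uncorrected.
- **Sideways alignment:** my estimate of the stand's yaw is 12.4°, and the jaws were turned to match within about 0.2°.
- **Hold:** the arm was still, the opening stayed steady at 37.9 mm, and the wrist force was only noise plus the part's weight.
- **Other parts:** the gasket, centering ring, wing nut and plug areas show the same uniform brightness change of about 15 levels. I read that as exposure rather than movement, and did not check them individually.

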